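# Tuck a stage cover strip under its lapped cover and hold it for the screws

## Robot

A 6-joint arm with a two-finger parallel gripper is mounted at the origin on the work surface. World frame = base frame: x ahead of the robot, y to its left, z up, the work surface at z = 0. Lengths are in mm, angles in rad, forces in N, time in s.
With the tool pointing down it reaches from about 275 to 850 mm from the base axis. Payload 19 kg.
Tool frame: the origin (TCP) lies at the very end of the fingers, on their centre line; the grasp point (between the pads) lies 19 mm behind it (ctrl.tcp_to_grasp is the distance from the TCP to the grasp point, in mm); x points along the fingers, y is the direction in which the jaws open and shut, and the axes are right-handed (so a half turn about x gives the same grasp; the last joint's range is limited). The gripper opens to 85 mm and grips with 20 to 120 N. Pads are 22 mm wide; open, the fingers measure 114 mm over their backs; the gripper's body (76 mm by 85 mm) begins 54 mm behind the grasp point. The pads swing forward as they close: fully open they stand 13 mm farther back than shut.
Start: joints at [1.196, 0.15, 1.437, -0, 1.554, -0.134], TCP at [137.132, 558.377, 231.267] pointing down, gripper open.
Joint ranges: [-2.8, 2.8], [-0.68, 2.1], [0.12, 2.68], [-1.39, 4.53], [0.16, 2.79], [-2.81, 2.81]. Speed limits (rad/s): [1.89, 1.89, 2.22, 3.01, 3.01, 3.01].

## Interface

Orientations are given as a rotation vector (axis times angle).
In Python, from cell import monitor, camera, ctrl gives the robot as it stands.
- The arm moves only by the tool move_arm, never from a script. Its argument "motion" is a list of rows, each an object with "gripper": the gripper command: -1 is fully open, 1 is shut, values between are in proportion; "dp": the shift along the world's x, y, z in cm, a list of three; "angular": the turn, a rotation vector about the world's x, y, z in rad, a list of three. In form: [{"gripper": gripper, "dp": [dx, dy, dz], "angular": [wx, wy, wz]}, ...]. A call has 1 to 5 rows; each row shifts and turns the commanded pose from where the row before left it; what a row does not reach is not made up. A row lasts 1/12 s, in which the tool goes at most 41.7 mm and 7.16 degrees, less where a joint would pass 70% of its speed; a pose out of reach is approached as far as the arm can. A call is refused whole if a number of a shift passes 4.17 or a number of a turn 0.125, either way. A call with a gripper value outside its range is refused whole. The fingers move at their own pace and stop on an object; "squeeze" is the grip in N (left out, the last holds). Time passes only in rows, so rows that do not move let the fingers close. It gives the time, the measured TCP pose, the force and the opening at its end, in the units of the state.
- monitor.get_state(): the state, without advancing time (a new reading comes with each control period).
- camera(name): name is "scene" or "top"; returns a dict with "pixels" (400x640x3 uint8, red, green, blue), "fx", "fy", "cx", "cy" (pixels), "eye" and "orientation" of the camera in the world. Camera axes: x right, y down, z forward; pixel columns grow to the right and rows downward; lengths in mm; the calibration is good to about 2 mm. A picture is of the moment at which its call begins. There is no depth.
- ctrl.sign_off(): hands the job in, once; it reports no verdict.
The state is a dict: "t": time; "q": joint angles; "joint_vel": joint speeds; "joint_torque": joint torques, N m; "ee_pos": TCP position; "tcp_rot": TCP orientation; "ft_force": force on the tool from outside, world axes, zero at the start; "torque": the same for the moment, N m; "opening": finger opening in mm.
Only numpy, scipy, OpenCV 4.12 (cv2) and the standard library are available. Lean on these libraries where they do the work, as an engineer would, in place of code of your own. Each camera call takes 0.05 s, during which the arm holds its last target.

## Task

A bare-metal cover strip of the microscope stage lies on the bench: take it by its upright rib, lay it on the stage's black deck and slide the thin edge opposite the rib squarely about 2 cm in under the lip of the hinged metal cover, along the strip's whole length, without lifting that cover. Finish while holding: still gripping the rib and pressing the strip down flat on the deck with about 10 N, so that it can be screwed on. Leave the oil bottle, the objective, the slide box and the eyepiece standing where they are.

Things in the scene. Friction and masses are not known exactly. Their poses are not given: they have to be found in the camera images.
- rib (a point): centre of the strip's upright rib: 10 mm thick (along x), 100 mm long (along y), its top 38 mm above the strip's underside. This point is 21 mm above the underside and 37 mm behind the flange's centre. Axes are the strip's: x points from the rib across the flange to the thin free edge, 82 mm from this point; z is up. Behind the rib the flange ends 8 mm from this point
- strip: the loose strip, about 0.2 kg, plain aluminium: a flat flange 90 mm (x) by 140 mm (y), 4 mm thick, with a rib along one long side; origin at the underside's centre, axes as rib. It starts flat on the bench, rib up and nearer the robot, thin edge roughly away from it, left or right of the middle, the stage on the other side
- corner_left (a point): end of the strip's thin free edge at its +y end, half-way up the 4 mm flange: 82 mm ahead (x), 70 mm to the left (y) and 19 mm below rib
- corner_right (a point): the other end of the thin free edge, 70 mm to the right (-y), otherwise the same
- deck: flat black deck of the fixed stage unit, 260 mm (x) by 220 mm (y), top face 50 mm above the bench; origin on the bench below its centre. x points from its near edge (robot's side) to the cover, y left along the lip, z up. In front of the lip it is bare for 140 mm. Either side of the cover, from 5 mm in front of the lip backwards, stand fixed cheeks 14 mm high, inner faces 94 mm from the middle
- lip (a point): point on the deck's top face straight below the middle of the cover's lip (front edge), 10 mm beyond the deck's centre; axes as deck. The lip flares up: 13 mm clear above the deck at the front edge (its top 17 mm), closing within 12 mm to the cover's flat underside, 8 mm above the deck. The 4 mm flange fits in without touching; 40 mm behind the lip a fixed shoulder stops it
- cover (a joint): angle (rad) of the hinged cover, a plain aluminium plate 180 mm wide (y) that runs 85 mm back from its lip to its hinge: 0 is down at rest on its stop; it grows as the lip is lifted (0.06 rad is 5 mm at the lip). It weighs 0.2 kg, is not sprung and swings up at a touch from below
- oil: bystander, small amber immersion-oil bottle, 30 mm across, 65 mm tall; origin at its underside centre; stands beyond the strip's thin edge, 10 to 16 cm from the middle of the strip
- objective: bystander, steel microscope objective standing on end, 30 mm across, 50 mm tall; origin at its underside centre; stands beyond the strip's thin edge, 10 to 16 cm from the middle of the strip
- slidebox: bystander, grey slide box, 90 x 100 x 35 mm; origin at its underside centre; stands off to one side, at least 4 cm from the strip
- eyepiece: bystander, black eyepiece standing on end, 36 mm across, 50 mm tall; origin at its underside centre; stands off to one side, at least 4 cm from the strip
Mind the look-alikes: they are no part of the job. There is more than one size of the strip; the job needs the middle-sized.

How it is judged (in metres and radians):
On the way, in this order (a step that is already met when the one before it is completed fails the run):
1. the strip is gripped and lifted clear of the bench (contact force between the fingers and strip above 1 N and height (world z) of rib above 0.06 m), for 0.1 s.
2. the strip's thin edge is under the cover, the strip flat on the deck (x of each of corner_left, corner_right in the frame of lip above 0.012 m and y of corner_left in the frame of lip between -0.09 and 0.09 m and z of corner_left in the frame of lip between -0.001 and 0.006 m and y of corner_right in the frame of lip between -0.09 and 0.09 m and z of corner_right in the frame of lip between -0.001 and 0.006 m and angle between the z axis of rib and the z axis of lip, either way round below 0.04 rad), for 0.2 s.
At the end, for the whole second after the job is handed in: Both ends of the strip's thin edge are at least 12 mm behind the lip and within the cover's width, the strip is flat on the deck (within 0.04 rad) and still, pressed on it with more than 5 N by the gripper that still holds it; the cover is down (below 0.03 rad) (all of step 2 and contact force between strip and deck above 5 N and contact force between the fingers and strip above 2 N and value of joint cover below 0.03 rad and linear speed of strip below 0.02 m/s); the arm keeps its last pose, push and grip.
It fails at once if the cover is lifted (more than 0.06 rad, 5 mm at the lip) (value of joint cover above 0.06 rad).
It fails at once if a bystander is moved more than 30 mm (distance of any of oil, objective, slidebox, eyepiece from where it was at the start of the episode above 0.03 m).
It also fails if it takes over 38 s, if anything falls off the work surface, if the arm or the gripper's body presses on something with over 40 N, if the wrist force passes 120 N, or if a joint passes its speed limit or range.

## Working session

There is one attempt and no reset: what is moved stays moved. The work goes in short steps, Python scripts to look and compute and a tool call to move; the robot and the scene stay as the last step left them, time stands still between calls to the robot, and variables do not carry over. Pictures are saved under pics/ and viewed, and the job is handed in when it is done.

Besides the shell and the picture viewer there is one more tool, called after "Request:" as name([rows], argument=value, ...), one row to a line, values as JSON. move_arm: Moves the arm, as the interface text tells. Its arguments: {"type":"object","properties":{"motion":{"type":"array","items":{"type":"object","properties":{"gripper":{"type":"number"},"dp":{"type":"array","items":{"type":"number"}},"angular":{"type":"array","items":{"type":"number"}}}}},"squeeze":{"type":"number"}},"required":["motion"]}

```bash
ls; mkdir -p pics; python3 - <<'E'
from cell import monitor,camera,ctrl
import cv2,numpy as np,pickle
for n in("scene","top"):
    c=camera(n); cv2.imwrite(f"pics/{n}0.png",c["pixels"][:,:,::-1]); pickle.dump(c,open(f"{n}0.pkl","wb"))
    print(n,{k:v for k,v in c.items() if k!="pixels"})
print(monitor.get_state(), ctrl.tcp_to_grasp)
E
```

```text
pics
scene {'fx': 369.97154063388473, 'fy': 369.97154063388473, 'cx': 317.1457648730539, 'cy': 201.42380951834534, 'eye': array([1061.14449382,  642.45057956,  607.74549866]), 'orientation': array([-0.88715358, -2.36423718,  1.28505458])}
top {'fx': 389.1455892468719, 'fy': 389.1455892468719, 'cx': 325.0709149707847, 'cy': 194.44257722589313, 'eye': array([ 309.71978034,   -2.63925878, 1182.04483707]), 'orientation': array([-2.11551789,  2.11071849, -0.20041447])}
{'t': 0.1, 'q': array([ 1.19601532e+00,  1.50933973e-01,  1.43792213e+00,  9.23077358e-06,
        1.55382140e+00, -1.34007693e-01]), 'joint_vel': array([-0.00106168, -0.00133062,  0.00038778,  0.00123199,  0.00046711,
        0.00029125]), 'joint_torque': array([ 4.04950304e-03, -7.14382553e+01, -5.71792173e+01, -2.29071657e-04,
        6.96586096e-03, -3.19359310e-05]), 'ee_pos': array([137.05221559, 558.20689228, 230.75931   ]), 'tcp_rot': array([ 0.1882034 ,  1.56280076, -0.1898523 ]), 'ft_force': array([-0.50559687, -0.02944579, -0.02609274]), 'torque': array([ 0.01121505,  0.00016991, -0.00385379]), 'opening': 85.38250125758897} 18.700000000000003
```

View pics/scene0.png

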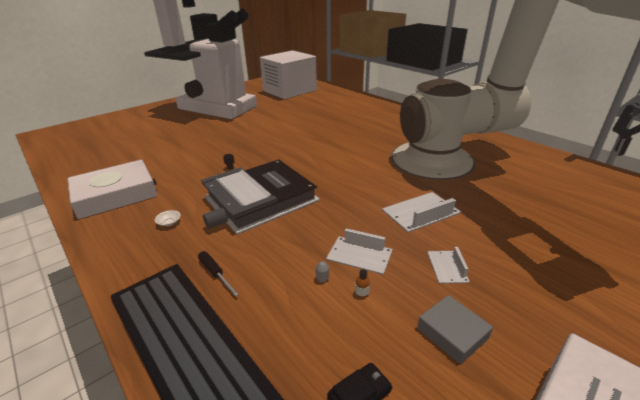

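View pics/top0.png

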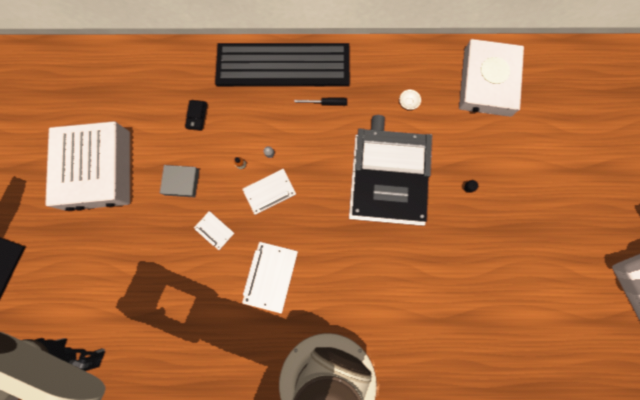

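The top view shows three strips: the middle-sized one at about (269,191), with the oil (240,162) and objective (269,153) beyond it. The deck is at about (390,180). I'll zoom in on the details.

```bash
cat > h.py <<'E'
import cv2,numpy as np,pickle
from scipy.spatial.transform import Rotation as R
def load(n): return pickle.load(open(n+".pkl","rb"))
def ray(c,u,v,z):
    d=R.from_rotvec(c["orientation"]).as_matrix()@np.array([(u-c["cx"])/c["fx"],(v-c["cy"])/c["fy"],1])
    return c["eye"]+d*(z-c["eye"][2])/d[2]
def proj(c,p):
    q=R.from_rotvec(c["orientation"]).as_matrix().T@(np.array(p,float)-c["eye"])
    return np.array([c["cx"]+c["fx"]*q[0]/q[2],c["cy"]+c["fy"]*q[1]/q[2]])
def crop(c,x0,y0,x1,y1,s,name):
    im=c["pixels"][y0:y1,x0:x1,::-1]
    im=cv2.resize(im,None,fx=s,fy=s,interpolation=cv2.INTER_CUBIC)
    for u in range((x0//10+1)*10,x1,10):
        cv2.putText(im,str(u),(int((u+.5-x0)*s)-10,8),0,.3,(0,255,0)); cv2.line(im,(int((u+.5-x0)*s),10),(int((u+.5-x0)*s),14),(0,255,0))
    for v in range((y0//10+1)*10,y1,10):
        cv2.putText(im,str(v),(0,int((v+.5-y0)*s)+3),0,.3,(0,255,0)); cv2.line(im,(20,int((v+.5-y0)*s)),(24,int((v+.5-y0)*s)),(0,255,0))
    cv2.imwrite("pics/"+name,im)
E
python3 - <<'E'
from h import *
t=load("top0");s=load("scene0")
crop(t,230,140,310,220,7,"tstrip.png"); crop(t,340,110,440,230,5,"tdeck.png")
crop(s,300,220,420,310,6,"sstrip.png"); crop(s,195,145,325,240,6,"sdeck.png")
E
```

```text
(no output)
```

View pics/tstrip.png

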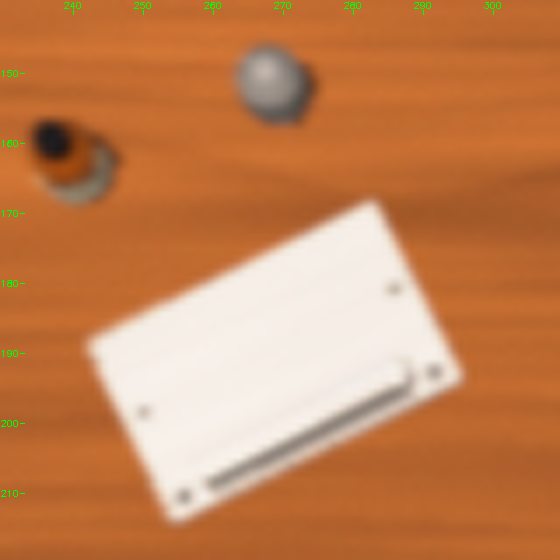

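View pics/tdeck.png

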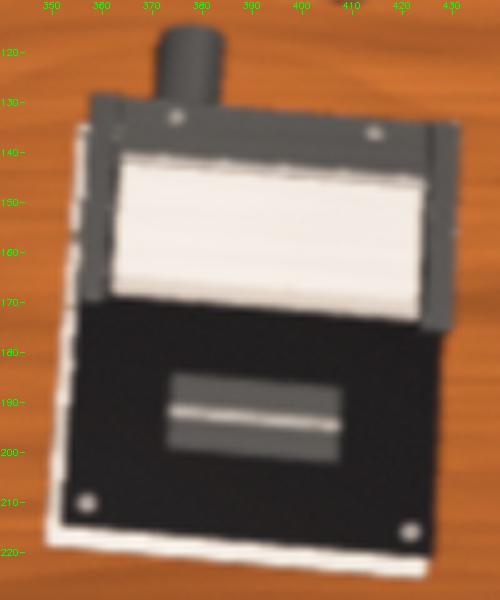

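View pics/sstrip.png

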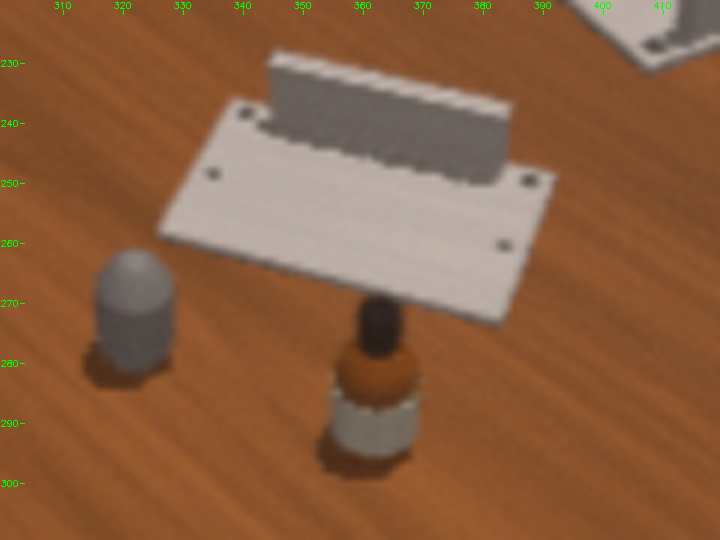

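View pics/sdeck.png

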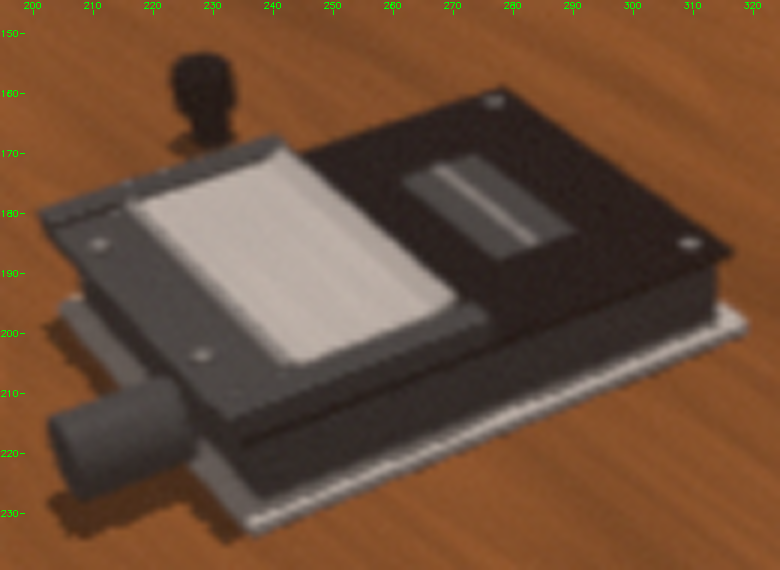

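```bash
cat >> h.py <<'E'
def edge(c,a,b,half=4,trim=.1,n=40,lo2hi=None):
    """subpixel edge near segment a-b: half-level crossing of steepest gradient, line fit; returns two ends"""
    g=cv2.cvtColor(c["pixels"],cv2.COLOR_RGB2GRAY).astype(np.float32)
    a=np.array(a,float);b=np.array(b,float);d=(b-a)/np.linalg.norm(b-a);nn=np.array([-d[1],d[0]])
    o=np.arange(-half,half+.01,.1);P=[]
    for k in np.linspace(trim,1-trim,n):
        p=a+(b-a)*k;q=p+o[:,None]*nn
        v=cv2.remap(g,q[:,0].astype(np.float32)[None],q[:,1].astype(np.float32)[None],cv2.INTER_LINEAR)[0]
        dv=cv2.GaussianBlur(np.gradient(v)[None],(0,0),5)[0]
        w=dv if lo2hi is None else dv*lo2hi
        w=np.abs(w) if lo2hi is None else np.clip(w,0,None)
        i=w.argmax(); sl=slice(max(i-12,0),i+13); P.append(p+nn*(o[sl]*w[sl]).sum()/max(w[sl].sum(),1e-6))
    P=np.array(P,np.float32)
    vx,vy,x0,y0=cv2.fitLine(P,cv2.DIST_HUBER,0,.01,.01).ravel()
    r=np.abs((P-[x0,y0])@np.array([-vy,vx])); 
    return np.array([x0,y0]),np.array([vx,vy]),np.median(r)
def inter(l,m):
    A=np.c_[l[1],-m[1]];k=np.linalg.solve(A,m[0]-l[0]);return l[0]+l[1]*k[0]
def quad(c,pts,**k):
    L=[edge(c,pts[i],pts[(i+1)%len(pts)],**k) for i in range(len(pts))]
    print("res",[round(float(l[2]),2) for l in L])
    return [inter(L[i-1],L[i]) for i in range(len(pts))]
E
python3 - <<'E'
from h import *
np.set_printoptions(precision=1,suppress=True)
t=load("top0");s=load("scene0")
def rep(c,pts,z):
    q=quad(c,pts); P=np.array([ray(c,u,v,z) for u,v in q]); print(np.array(q).round(1).tolist()); print(P[:,:2].tolist()); print("sides",[np.linalg.norm(P[i]-P[(i+1)%4]).round(1) for i in range(4)],"centre",P.mean(0))
    return P
print("strip top")  # left-far,right-far,right-near,left-near
P=rep(t,[(242,189),(283,168.5),(295.5,194),(254.5,214)],4)
e=P[0]-P[1];print("yaw(y axis) ",np.arctan2(-e[0],e[1]), np.arctan2(*(P[0]-P[3]+P[1]-P[2])[1::-1]))
print("strip scene")
P=rep(s,[(382.5,273),(326,258),(338.5,236),(391.5,248)],4)
e=P[0]-P[1];print("yaw(y axis) ",np.arctan2(-e[0],e[1]), np.arctan2(*(P[0]-P[3]+P[1]-P[2])[1::-1]))
E
```

```text
strip top
res [0.05, 0.05, 0.02, 0.06]
[[241.5, 188.39999389648438], [283.0, 167.89999389648438], [294.29998779296875, 190.6999969482422], [252.5, 211.10000610351562]]
[[564.9855428048915, 267.9563112941299], [630.8297433448918, 140.56821194856613], [558.109789598217, 103.71176411239688], [493.73438407750837, 230.757443581271]]
sides [np.float64(143.4), np.float64(81.5), np.float64(142.4), np.float64(80.4)] centre [561.9 185.7   4. ]
yaw(y axis)  0.47705924440230807 0.4750823226152394
strip scene
res [0.07, 0.06, 0.06, 0.06]
[[383.20001220703125, 273.1000061035156], [325.5, 258.0], [336.29998779296875, 239.1999969482422], [391.20001220703125, 251.60000610351562]]
[[560.8196513647611, 263.90946912939773], [625.0306625606308, 138.3723848963346], [557.4549612885671, 103.69491316187623], [490.58961617547243, 227.98007336073044]]
sides [np.float64(141.0), np.float64(76.0), np.float64(141.1), np.float64(78.9)] centre [558.5 183.5   4. ]
yaw(y axis)  0.47279760345980876 0.4734907862141194
```

```bash
python3 - <<'E'
from h import *
np.set_printoptions(precision=1,suppress=True)
t=load("top0");s=load("scene0")
def rep(c,pts,z,**k):
    q=quad(c,pts,**k); P=np.array([ray(c,u,v,z) for u,v in q]); print(np.array(q).round(1).tolist()); print(P[:,:2].tolist()); n=len(P);print("sides",[np.linalg.norm(P[i]-P[(i+1)%n]).round(1) for i in range(n)],"centre",P.mean(0))
    for i in range(n): d=P[(i+1)%n]-P[i]; print("  dir",round(float(np.degrees(np.arctan2(d[1],d[0]))),2),end="")
    print();return P
print("strip top")
rep(t,[(242,189),(283,168.5),(295.3,194),(254.3,214)],4,half=2)
print("strip scene")
rep(s,[(382.5,273),(326,258),(338.0,236),(391.5,248.5)],4,half=2,trim=.03)
print("deck top: cover lipedge z17 / near edge z50 black")
# black deck: left-near,right-near, right at cheek, left at cheek
P=rep(t,[(351.5,214.5),(426,220.5),(428.5,176),(354.5,170)],50,half=2)
# lip: cover white quad
P=rep(t,[(362,168),(423,173),(424,146),(364,141)],64,half=2)
print("scene")
# near-right (285,? ) corners: far-side right (278,159)=?, (317,186)
P=rep(s,[(244,169.0),(278.5,159),(316.5,186.5),(276,199)],50,half=2)
E
```

```text
strip top
res [0.05, 0.04, 0.28, 0.06]
[[241.5, 188.39999389648438], [283.0, 167.89999389648438], [295.8999938964844, 193.60000610351562], [254.39999389648438, 214.89999389648438]]
[[565.0455834400333, 268.0276607010241], [630.8370714584375, 140.6325410835104], [548.8476914748805, 98.80482628360177], [482.26059070373265, 224.7423158118058]]
sides [np.float64(143.4), np.float64(92.0), np.float64(142.5), np.float64(93.4)] centre [556.7 183.1   4. ]
  dir -62.69  dir -152.97  dir 117.87  dir 27.6
strip scene
res [0.05, 0.06, 0.9, 0.08]
[[383.20001220703125, 273.1000061035156], [325.5, 258.1000061035156], [338.29998779296875, 235.6999969482422], [392.3999938964844, 248.3000030517578]]
[[560.8892524975556, 263.9357963390163], [625.1261274455841, 138.42926435115612], [543.9304244852119, 96.74412658609583], [478.9836356947345, 222.15710961947462]]
sides [np.float64(141.0), np.float64(91.3), np.float64(141.2), np.float64(91.9)] centre [552.2 180.3   4. ]
  dir -62.9  dir -152.82  dir 117.38  dir 27.03
deck top: cover lipedge z17 / near edge z50 black
res [0.05, 0.08, 0.0, 0.07]
[[351.5, 214.
[... 773 characters left out ...]
8123707, -108.5123967220682]]
sides [np.float64(181.7), np.float64(88.5), np.float64(180.7), np.float64(88.5)] centre [ 649.5 -194.9   64. ]
  dir -95.01  dir -4.37  dir 85.0  dir 175.0
scene
res [0.06, 0.06, 0.31, 0.07]
[[243.39999389648438, 170.3000030517578], [278.29998779296875, 158.6999969482422], [318.5, 187.3000030517578], [277.6000061035156, 199.6999969482422]]
[[580.6976877438972, -303.31868386101576], [452.74068010533335, -293.46227149606557], [473.28532528390485, -63.189242751328834], [599.3872423576288, -89.97161831197377]]
sides [np.float64(128.3), np.float64(231.2), np.float64(128.9), np.float64(214.2)] centre [ 526.5 -187.5   50. ]
  dir 175.6  dir 84.9  dir -11.99  dir -95.01
```

```bash
cat >> h.py <<'E'
RIB=np.array([521.6,164.8]); YS=np.radians(27.2); YD=np.radians(-5.0); LIP=np.array([605.,-190.5])
def goal(yaw,cur):
    best=None
    for s in(1,-1):
        x=np.array([0,0,-1.]);y=s*np.array([np.cos(yaw),np.sin(yaw),0]);M=np.c_[x,y,np.cross(x,y)]
        d=(R.from_matrix(M)*R.from_rotvec(cur).inv()).as_rotvec()
        if best is None or np.linalg.norm(d)<np.linalg.norm(best): best=d
    return best
E
python3 - <<'E'
from h import *
from cell import monitor
s=monitor.get_state();print(R.from_rotvec(s["tcp_rot"]).as_matrix().round(4));print(goal(YS,s["tcp_rot"]), goal(YS,s["tcp_rot"])[2]+YD-YS)
print(s["t"],RIB-s["ee_pos"][:2])
E
```

```text
[[-4.000e-04  2.385e-01  9.712e-01]
 [-1.000e-03  9.712e-01 -2.385e-01]
 [-1.000e+00 -1.100e-03 -2.000e-04]]
[ 7.70566330e-04 -8.10962419e-04 -8.55293207e-01] -1.4172892256964513
0.1 [ 384.54778441 -393.40689228]
```

Request:
move_arm([
  {"gripper": -1,"dp": [1.5,-1.5,0],"angular": [0,0,-0.035]},
  {"gripper": -1,"dp": [2.5,-2.5,0],"angular": [0,0,-0.055]},
  {"gripper": -1,"dp": [2.7,-2.7,0],"angular": [0,0,-0.06]},
  {"gripper": -1,"dp": [2.7,-2.7,0],"angular": [0,0,-0.06]},
  {"gripper": -1,"dp": [2.7,-2.7,0],"angular": [0,0,-0.06]},
], squeeze=60)

```text
t: 0.52
ee_pos: [258.8, 435.9, 231.0]
tcp_rot: [0.402, 1.533, -0.403]
ft_force: [0.6, -0.7, 0.2]
opening: 85.6
```

Request:
move_arm([
  {"gripper": -1,"dp": [2.7,-2.7,0],"angular": [0,0,-0.06]},
  {"gripper": -1,"dp": [2.7,-2.7,0],"angular": [0,0,-0.06]},
  {"gripper": -1,"dp": [2.7,-2.7,0],"angular": [0,0,-0.06]},
  {"gripper": -1,"dp": [2.7,-2.7,0],"angular": [0,0,-0.06]},
  {"gripper": -1,"dp": [2.7,-2.7,0],"angular": [0,0,-0.06]},
])

```text
t: 0.93
ee_pos: [394.0, 300.7, 231.2]
tcp_rot: [0.636, 1.476, -0.636]
ft_force: [0.2, 0.8, 0.1]
opening: 85.1
```

Request:
move_arm([
  {"gripper": -1,"dp": [2.7,-2.7,-1],"angular": [0,0,-0.06]},
  {"gripper": -1,"dp": [2.7,-2.7,-2],"angular": [0,0,-0.06]},
  {"gripper": -1,"dp": [2.7,-2.7,-2],"angular": [0,0,-0.06]},
  {"gripper": -1,"dp": [2.0,-2.3,-1],"angular": [0,0,-0.045]},
  {"gripper": -1,"dp": [1.3,-1.7,-0.5],"angular": [0,0,0]},
])

```text
t: 1.35
ee_pos: [506.2, 180.8, 165.4]
tcp_rot: [0.809, 1.416, -0.812]
ft_force: [0.8, 0.6, -0.5]
opening: 85.6
```

```bash
python3 - <<'E'
from h import *
from cell import monitor
s=monitor.get_state();print(s["ee_pos"],RIB-s["ee_pos"][:2],goal(YS,s["tcp_rot"]))
E
```

```text
[506.19349566 180.75818502 165.39437765] [ 15.40650434 -15.95818502] [ 0.00083103 -0.00268979 -0.05550474]
```

Request:
move_arm([
  {"gripper": -1,"dp": [1.0,-1.0,-2.5],"angular": [0,0,-0.03]},
  {"gripper": -1,"dp": [0.5,-0.6,-2.5],"angular": [0,0,-0.025]},
  {"gripper": -1,"dp": [0,0,-1.5],"angular": [0,0,0]},
  {"gripper": -1,"dp": [0,0,0],"angular": [0,0,0]},
])

```text
t: 1.68
ee_pos: [518.9, 166.4, 99.0]
tcp_rot: [0.847, 1.403, -0.853]
ft_force: [-0.8, -0.0, -0.9]
opening: 85.0
```

```bash
python3 - <<'E'
from h import *
from cell import monitor,camera
s=monitor.get_state();print(s["ee_pos"],RIB-s["ee_pos"][:2],goal(YS,s["tcp_rot"]),s["opening"])
for n in("scene","top"):
    c=camera(n);pickle.dump(c,open(n+"1.pkl","wb"))
crop(load("scene1"),300,170,430,290,6,"s1.png");crop(load("top1"),220,150,320,240,7,"t1.png")
print(proj(load("scene1"),s["ee_pos"]),proj(load("top1"),s["ee_pos"]))
E
```

```text
[518.88528559 166.36142839  99.03871229] [ 2.71471441 -1.56142839] [ 0.00093747 -0.00556394 -0.00418675] 84.98223032708671
[366.54358728 213.49077343] [269.13486323 197.24072468]
```

View pics/s1.png

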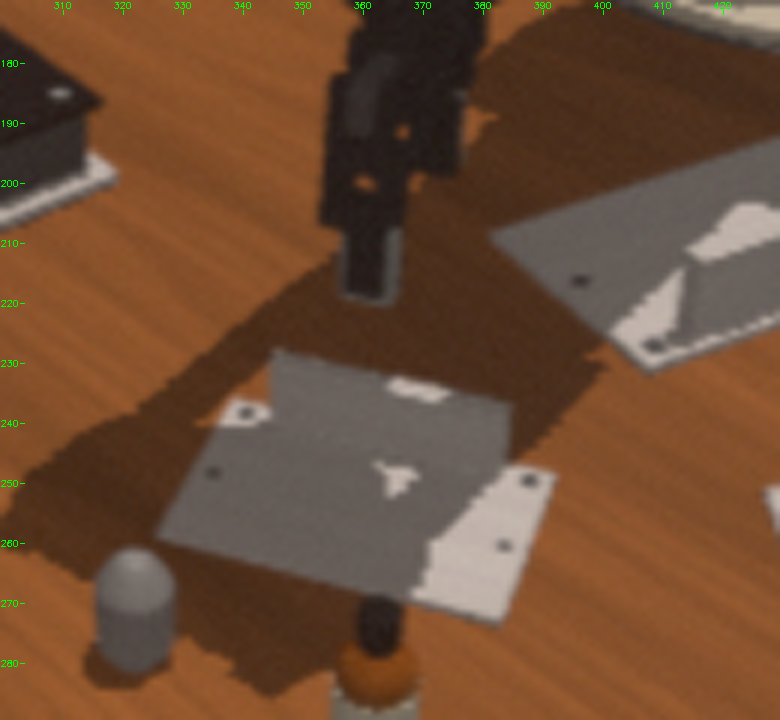

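View pics/t1.png

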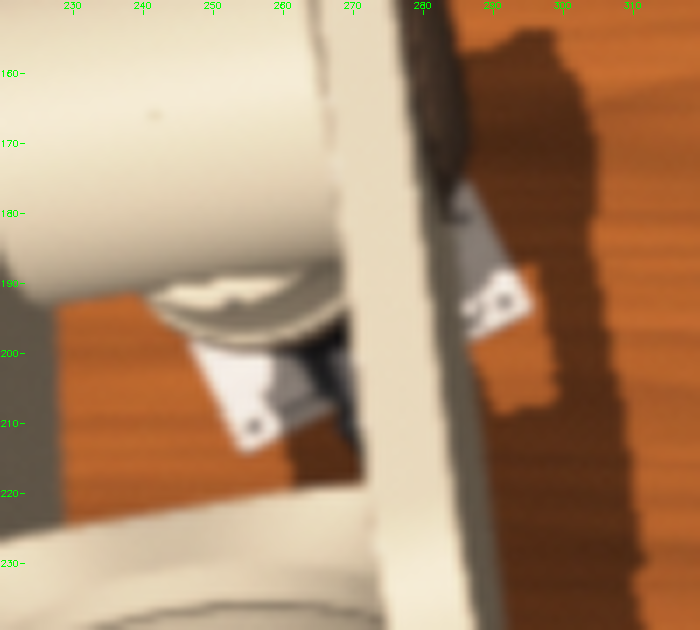

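Request:
move_arm([
  {"gripper": -1,"dp": [0,0,0],"angular": [0,0,0]},
  {"gripper": -1,"dp": [0,0,0],"angular": [0,0,0]},
])

```text
t: 1.95
ee_pos: [520.8, 167.6, 104.0]
tcp_rot: [0.849, 1.398, -0.847]
ft_force: [0.5, -0.2, -0.5]
opening: 85.3
```

```bash
python3 - <<'E'
from h import *
from cell import monitor
s=monitor.get_state();print(s["ee_pos"],RIB-s["ee_pos"][:2],goal(YS,s["tcp_rot"]),s["opening"])
E
```

```text
[520.77797413 167.59333995 103.98177839] [ 0.82202587 -2.79333995] [-0.00033154  0.00182679 -0.00591203] 85.28146047191744
```

Request:
move_arm([
  {"gripper": -1,"dp": [0.1,-0.3,-2],"angular": [0,0,-0.006]},
  {"gripper": -1,"dp": [0,0,-3],"angular": [0,0,0]},
  {"gripper": -1,"dp": [0,0,-2.5],"angular": [0,0,0]},
  {"gripper": -1,"dp": [0,0,-1.4],"angular": [0,0,0]},
  {"gripper": -1,"dp": [0,0,-0.4],"angular": [0,0,0]},
])

```text
t: 2.37
ee_pos: [520.5, 164.3, 8.1]
tcp_rot: [0.852, 1.399, -0.854]
ft_force: [0.0, -0.1, -0.2]
opening: 85.5
```

Request:
move_arm([
  {"gripper": -1,"dp": [0,0,0],"angular": [0,0,0]},
  {"gripper": -1,"dp": [0,0,0],"angular": [0,0,0]},
])

```text
t: 2.53
ee_pos: [522.0, 164.4, 10.9]
tcp_rot: [0.854, 1.396, -0.852]
ft_force: [0.6, 0.5, -0.4]
opening: 85.6
```

```bash
python3 - <<'E'
from h import *
from cell import monitor,camera
s=monitor.get_state();print(s["ee_pos"],RIB-s["ee_pos"][:2],goal(YS,s["tcp_rot"]),s["opening"],s["ft_force"])
c=camera("scene");pickle.dump(c,open("scene2.pkl","wb"))
crop(load("scene2"),300,170,430,290,6,"s2.png")
E
```

```text
[522.01515532 164.43747454  10.94450267] [-0.41515532  0.36252546] [-0.00020978  0.0014674   0.00044573] 85.58301286846601 [ 0.62894956  0.46612823 -0.36677444]
```

View pics/s2.png

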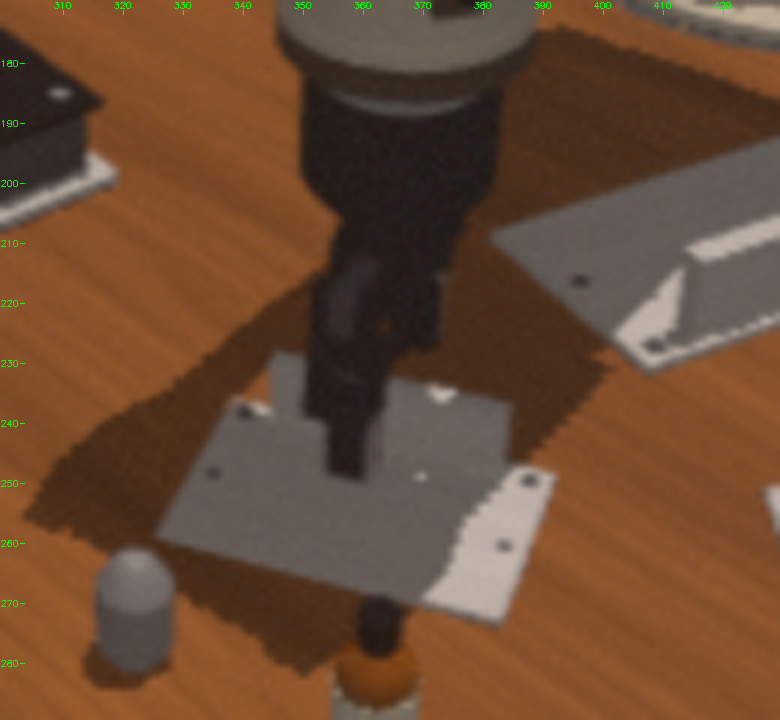

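```bash
python3 - <<'E'
from h import *
c=load("scene2")
u=np.array([np.cos(YS),np.sin(YS),0]);w=np.array([-u[1],u[0],0])
T=np.array([522,164.4,11.])
for a in(42.5,50,57):
  for h in(0,8,13):
    print(a,h,[proj(c,T+u*a+w*b+[0,0,h]).round(1).tolist() for b in(-11,0,11)])
print("rib top ends",[proj(c,np.r_[RIB,38]+w*b).round(1).tolist() for b in(-50,50)], "flange front", [proj(c,np.r_[RIB,4]+82*u+w*b).round(1).tolist() for b in(-70,70)])
E
```

```text
42.5 0 [[353.9, 252.0], [358.3, 253.1], [362.7, 254.2]]
42.5 8 [[354.0, 249.5], [358.4, 250.6], [362.9, 251.6]]
42.5 13 [[354.1, 247.9], [358.5, 249.0], [363.0, 250.0]]
50 0 [[353.0, 253.9], [357.4, 255.0], [361.8, 256.1]]
50 8 [[353.1, 251.4], [357.5, 252.5], [362.0, 253.6]]
50 13 [[353.2, 249.8], [357.6, 250.9], [362.1, 252.0]]
57 0 [[352.1, 255.8], [356.5, 256.9], [361.0, 258.0]]
57 8 [[352.2, 253.2], [356.6, 254.4], [361.1, 255.5]]
57 13 [[352.2, 251.6], [356.7, 252.8], [361.2, 253.9]]
rib top ends [[344.8, 229.5], [384.1, 238.5]] flange front [[325.5, 258.7], [382.9, 273.6]]
```

The finger tip at columns 354–363, row 249 matches the projection (354–363, 249), so the gripper is centred on the rib. Closing.

Request:
move_arm([
  {"gripper": 1,"dp": [0,0,0],"angular": [0,0,0]},
  {"gripper": 1,"dp": [0,0,0],"angular": [0,0,0]},
  {"gripper": 1,"dp": [0,0,0],"angular": [0,0,0]},
  {"gripper": 1,"dp": [0,0,0],"angular": [0,0,0]},
  {"gripper": 1,"dp": [0,0,0],"angular": [0,0,0]},
], squeeze=60)

```text
t: 3.0
ee_pos: [521.4, 164.2, 9.8]
tcp_rot: [0.853, 1.397, -0.853]
ft_force: [-0.3, 0.1, -0.4]
opening: 25.6
```

Request:
move_arm([
  {"gripper": 1,"dp": [0,0,0],"angular": [0,0,0]},
  {"gripper": 1,"dp": [0,0,0],"angular": [0,0,0]},
  {"gripper": 1,"dp": [0,0,0],"angular": [0,0,0]},
  {"gripper": 1,"dp": [0,0,0],"angular": [0,0,0]},
  {"gripper": 1,"dp": [0,0,0],"angular": [0,0,0]},
])

```text
t: 3.42
ee_pos: [521.5, 164.2, 9.8]
tcp_rot: [0.853, 1.397, -0.853]
ft_force: [0.7, 0.5, 4.6]
opening: 9.0
```

Request:
move_arm([
  {"gripper": 1,"dp": [0,0,0.5],"angular": [0,0,0]},
  {"gripper": 1,"dp": [0,0,1.5],"angular": [0,0,0]},
  {"gripper": 1,"dp": [0,0,2.5],"angular": [0,0,0]},
  {"gripper": 1,"dp": [0,0,2.5],"angular": [0,0,0]},
  {"gripper": 1,"dp": [0,0,2.5],"angular": [0,0,0]},
])

```text
t: 3.83
ee_pos: [520.8, 164.1, 105.5]
tcp_rot: [0.853, 1.398, -0.854]
ft_force: [0.5, -0.1, -2.0]
opening: 8.7
```

Request:
move_arm([
  {"gripper": 1,"dp": [0,0,2],"angular": [0,0,0]},
  {"gripper": 1,"dp": [0,0,0.5],"angular": [0,0,0]},
  {"gripper": 1,"dp": [0,0,0],"angular": [0,0,0]},
  {"gripper": 1,"dp": [0,0,0],"angular": [0,0,0]},
])

```text
t: 4.17
ee_pos: [520.9, 164.1, 128.6]
tcp_rot: [0.853, 1.398, -0.854]
ft_force: [-0.4, -0.7, -2.3]
opening: 8.8
```

```bash
python3 - <<'E'
from h import *
from cell import monitor,camera
s=monitor.get_state();print(s["ee_pos"],s["opening"],s["ft_force"],s["torque"],s["q"])
c=camera("scene");pickle.dump(c,open("scene3.pkl","wb"))
crop(c,300,150,430,290,5,"s3.png")
# target: rib point 60mm before... free edge -30 in lip frame first
x=np.array([np.cos(YD),np.sin(YD)])
for e in(-35,22): print(e,LIP+x*(e-82), LIP+x*(e-82)-s["ee_pos"][:2])
print(goal(YD,s["tcp_rot"]))
u=np.array([np.cos(YS),np.sin(YS),0]);w=np.array([-u[1],u[0],0]);z=s["ee_pos"][2]-9.8
rb=s["ee_pos"][:2]
print("rib top ends",[proj(c,np.r_[rb,38+z]+w*b).round(1).tolist() for b in(-50,50)], "flange front", [proj(c,np.r_[rb,4+z]+82*u+w*b).round(1).tolist() for b in(-70,70)])
E
```

```text
[520.87486614 164.07979891 128.57342513] 8.82076355160329 [-0.43675992 -0.65522515 -2.30229714] [-0.01128322  0.02025682  0.0336059 ] [ 1.64094695e-01  1.48443940e-01  1.65100109e+00 -4.47876035e-05
  1.34343161e+00 -3.09859973e-01]
-35 [ 488.44522032 -180.3027781 ] [ -32.42964582 -344.382577  ]
22 [ 545.22831811 -185.27065544] [  24.35345197 -349.35045434]
[-1.07336345e-04 -1.29730569e-03 -5.61231176e-01]
rib top ends [[345.6, 188.8], [388.1, 196.8]] flange front [[324.9, 218.3], [387.1, 232.1]]
```

View pics/s3.png

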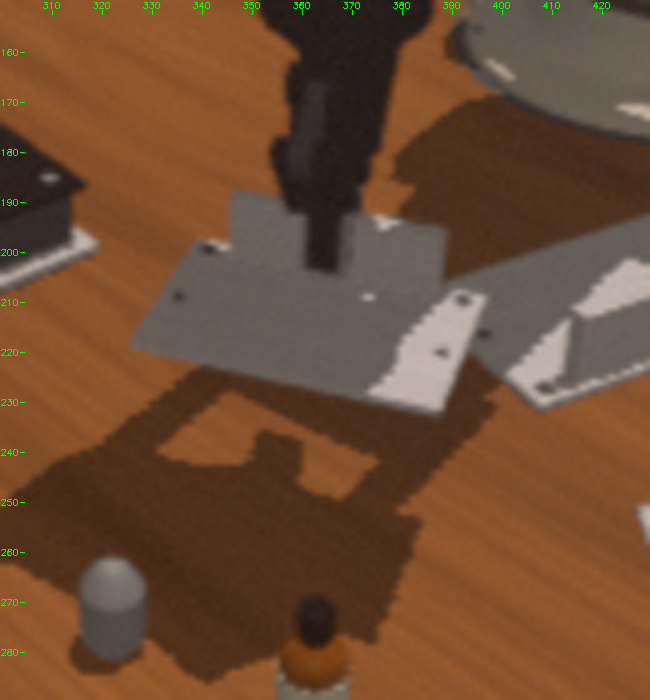

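The strip is held level: its front corners appear at (326,219) and (388,232), within 1 px of the prediction. Next I'll swing over to the deck.

Request:
move_arm([
  {"gripper": 1,"dp": [-0.1,-1.0,0],"angular": [0,0,-0.015]},
  {"gripper": 1,"dp": [-0.2,-2.0,0],"angular": [0,0,-0.035]},
  {"gripper": 1,"dp": [-0.3,-2.8,0],"angular": [0,0,-0.047]},
  {"gripper": 1,"dp": [-0.3,-2.8,0],"angular": [0,0,-0.047]},
  {"gripper": 1,"dp": [-0.3,-2.8,0],"angular": [0,0,-0.047]},
])

```text
t: 4.63
ee_pos: [508.4, 48.6, 128.4]
tcp_rot: [0.999, 1.331, -1.001]
ft_force: [-0.0, -0.9, -1.3]
opening: 9.2
```

Request:
move_arm([
  {"gripper": 1,"dp": [-0.3,-2.8,0],"angular": [0,0,-0.047]},
  {"gripper": 1,"dp": [-0.3,-2.8,0],"angular": [0,0,-0.047]},
  {"gripper": 1,"dp": [-0.3,-2.8,0],"angular": [0,0,-0.047]},
  {"gripper": 1,"dp": [-0.3,-2.8,0],"angular": [0,0,-0.047]},
  {"gripper": 1,"dp": [-0.3,-2.8,0],"angular": [0,0,-0.047]},
])

```text
t: 5.05
ee_pos: [493.2, -91.5, 128.5]
tcp_rot: [1.176, 1.232, -1.177]
ft_force: [1.0, 0.2, -2.4]
opening: 8.6
```

Request:
move_arm([
  {"gripper": 1,"dp": [-0.3,-2.8,0],"angular": [0,0,-0.047]},
  {"gripper": 1,"dp": [-0.2,-2.8,0],"angular": [0,0,-0.047]},
  {"gripper": 1,"dp": [-0.2,-2.2,0],"angular": [0,0,-0.041]},
  {"gripper": 1,"dp": [-0.1,-1.2,0],"angular": [0,0,0]},
  {"gripper": 1,"dp": [0,0,0],"angular": [0,0,0]},
])

```text
t: 5.47
ee_pos: [485.4, -181.9, 128.6]
tcp_rot: [1.274, 1.167, -1.276]
ft_force: [0.6, -0.4, -2.7]
opening: 8.8
```

```bash
python3 - <<'E'
from h import *
from cell import monitor,camera
s=monitor.get_state();print(s["t"],s["ee_pos"],s["opening"],s["ft_force"])
x=np.array([np.cos(YD),np.sin(YD)])
for e in(-35,22): print(e,LIP+x*(e-82), LIP+x*(e-82)-s["ee_pos"][:2])
print(goal(YD,s["tcp_rot"]))
E
```

```text
5.4667 [ 485.44109415 -181.93884408  128.57903249] 8.753042722803023 [ 0.61322651 -0.38641492 -2.710499  ]
-35 [ 488.44522032 -180.3027781 ] [3.00412617 1.63606598]
22 [ 545.22831811 -185.27065544] [59.78722396 -3.33181135]
[-0.00032769 -0.00165508  0.00172422]
```

Request:
move_arm([
  {"gripper": 1,"dp": [0.1,0.1,-1],"angular": [0,0,0.002]},
  {"gripper": 1,"dp": [0.2,0.1,-2],"angular": [0,0,0]},
  {"gripper": 1,"dp": [0,0,-1.9],"angular": [0,0,0]},
  {"gripper": 1,"dp": [0,0,-0.7],"angular": [0,0,0]},
  {"gripper": 1,"dp": [0,0,0],"angular": [0,0,0]},
])

```text
t: 5.88
ee_pos: [488.4, -176.3, 71.4]
tcp_rot: [1.27, 1.173, -1.272]
ft_force: [0.2, -0.4, -1.6]
opening: 8.7
```

```bash
python3 - <<'E'
from h import *
from cell import monitor,camera
s=monitor.get_state();print(s["t"],s["ee_pos"],s["opening"],s["ft_force"],goal(YD,s["tcp_rot"]))
for n in("scene","top"):
    c=camera(n);pickle.dump(c,open(n+"4.pkl","wb"))
crop(load("scene4"),190,110,330,240,5,"s4.png");crop(load("top4"),330,110,440,230,6,"t4.png")
T=s["ee_pos"];u=np.array([np.cos(YD),np.sin(YD),0]);w=np.array([-u[1],u[0],0]);z=T[2]-9.8
for n in("scene4","top4"):
    c=load(n);print(n,"flange front", [proj(c,np.r_[T[:2],4+z]+82*u+w*b).round(1).tolist() for b in(-70,70)],"lip",[proj(c,np.r_[LIP,67]+w*b).round(1).tolist() for b in(-90,90)])
E
```

```text
5.8833 [ 488.37110035 -176.25410939   71.3792574 ] 8.69335498578852 [ 0.22217558 -0.35016453 -1.61197939] [-0.00197844 -0.00336487 -0.00388448]
scene4 flange front [[255.9, 169.8], [279.0, 188.6]] lip [[242.0, 169.8], [270.8, 194.7]]
top4 flange front [[414.0, 184.5], [366.4, 180.4]] lip [[422.9, 173.4], [361.9, 168.3]]
```

View pics/s4.png

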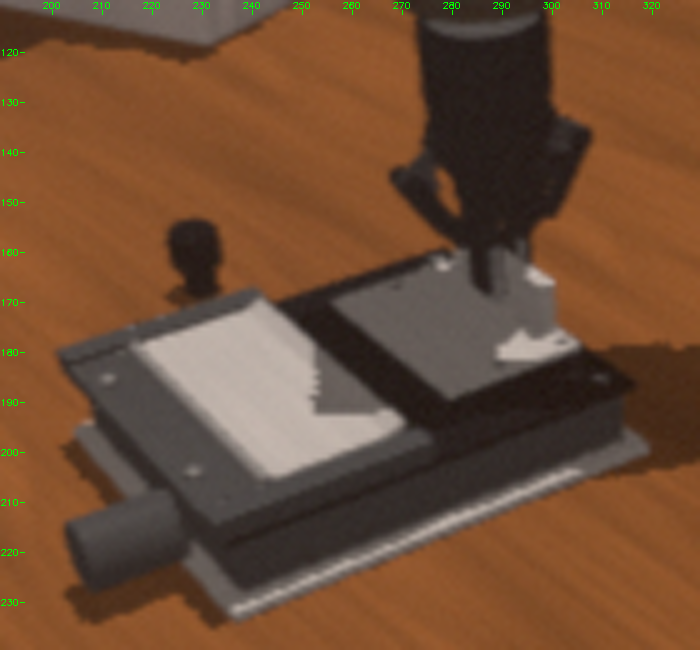

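View pics/t4.png

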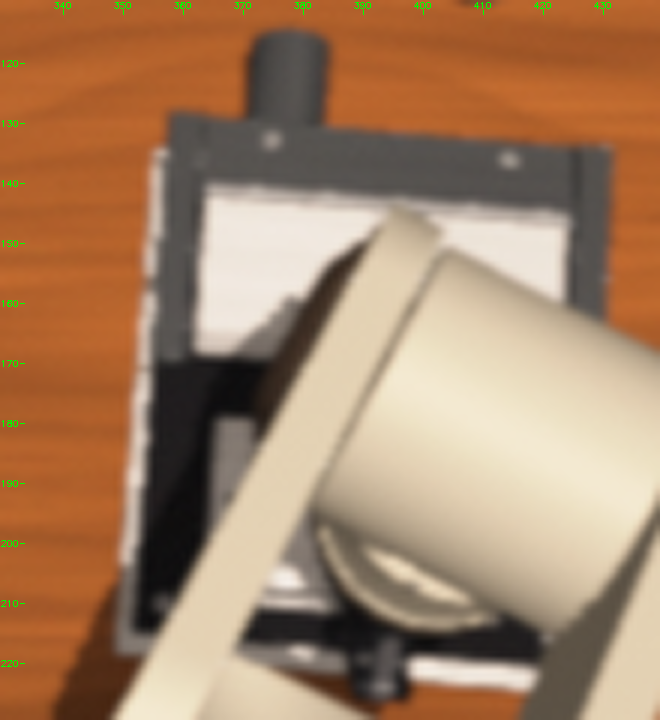

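Request:
move_arm([
  {"gripper": 1,"dp": [0,-0.2,-0.3],"angular": [0,0,-0.002]},
  {"gripper": 1,"dp": [0,-0.2,-0.3],"angular": [0,0,-0.002]},
  {"gripper": 1,"dp": [0,0,-0.2],"angular": [0,0,0]},
  {"gripper": 1,"dp": [0,0,0],"angular": [0,0,0]},
])

```text
t: 6.32
ee_pos: [489.3, -182.0, 65.4]
tcp_rot: [1.275, 1.166, -1.275]
ft_force: [0.2, -0.6, -1.7]
opening: 9.0
```

Request:
move_arm([
  {"gripper": 1,"dp": [0,0,0],"angular": [0,0,0]},
  {"gripper": 1,"dp": [0,0,0],"angular": [0,0,0]},
  {"gripper": 1,"dp": [0,0,0],"angular": [0,0,0]},
])

```text
t: 6.57
ee_pos: [489.4, -181.8, 65.8]
tcp_rot: [1.275, 1.166, -1.274]
ft_force: [-0.1, 0.0, -1.5]
opening: 8.8
```

```bash
cat > st.py <<'E'
from h import *
from cell import monitor
np.set_printoptions(precision=4,suppress=True)
s=monitor.get_state();T=s["ee_pos"];print(s["t"],T,s["opening"],"F",s["ft_force"],"M",s["torque"],"rot err",goal(YD,s["tcp_rot"]))
x=np.array([np.cos(YD),np.sin(YD)]);y=np.array([-x[1],x[0]]);d=T[:2]-LIP
print("edge in lip frame x",d@x+82,"y",d@y,"to 22mm",LIP+x*(22-82)-T[:2])
E
python3 st.py
```

```text
6.5667 [ 489.4028 -181.85     65.7565] 8.774298248445437 F [-0.1496  0.0193 -1.5336] M [-0.0108  0.042  -0.0238] rot err [0.     0.0001 0.0018]
edge in lip frame x -33.91124501876082 y -1.457853650953461 to 22mm [55.8255 -3.4207]
```

Request:
move_arm([
  {"gripper": 1,"dp": [0,0.05,-0.2],"angular": [0,0,0]},
  {"gripper": 1,"dp": [0,0.05,-0.2],"angular": [0,0,0]},
  {"gripper": 1,"dp": [0,0,-0.1],"angular": [0,0,0]},
  {"gripper": 1,"dp": [0,0,0],"angular": [0,0,0]},
  {"gripper": 1,"dp": [0,0,0],"angular": [0,0,0]},
])

```text
t: 6.98
ee_pos: [489.3, -180.8, 60.5]
tcp_rot: [1.274, 1.166, -1.275]
ft_force: [0.1, 0.2, -2.9]
opening: 8.7
```

Request:
move_arm([
  {"gripper": 1,"dp": [0,0,-0.05],"angular": [0,0,0]},
  {"gripper": 1,"dp": [0,0,-0.05],"angular": [0,0,0]},
  {"gripper": 1,"dp": [0,0,0],"angular": [0,0,0]},
  {"gripper": 1,"dp": [0,0,0],"angular": [0,0,0]},
])

```text
t: 7.32
ee_pos: [489.4, -180.9, 59.8]
tcp_rot: [1.274, 1.166, -1.274]
ft_force: [-1.4, 0.6, 2.1]
opening: 8.9
```

```bash
python3 st.py
```

```text
7.3167 [ 489.3935 -180.8633   59.785 ] 8.89561588492601 F [-1.4226  0.5559  2.079 ] M [0.0827 0.2552 0.03  ] rot err [0.0001 0.0001 0.0018]
edge in lip frame x -34.006443842449755 y -0.475717711014438 to 22mm [55.8348 -4.4074]
```

Touched the deck at TCP z≈59.9, as predicted. I'll lift 1 mm and slide in.

Request:
move_arm([
  {"gripper": 1,"dp": [0,0,0.1],"angular": [0,0,0]},
  {"gripper": 1,"dp": [0.4,-0.03,0.05],"angular": [0,0,0]},
  {"gripper": 1,"dp": [0.8,-0.07,0],"angular": [0,0,0]},
  {"gripper": 1,"dp": [0.8,-0.07,0],"angular": [0,0,0]},
  {"gripper": 1,"dp": [0.5,-0.04,0],"angular": [0,0,0]},
])

```text
t: 7.73
ee_pos: [515.6, -183.1, 61.1]
tcp_rot: [1.275, 1.166, -1.274]
ft_force: [0.1, -1.0, -2.1]
opening: 9.1
```

```bash
python3 st.py
```

```text
7.7333 [ 515.5997 -183.0952   61.0727] 9.137294978016246 F [ 0.1395 -1.0167 -2.0807] M [-0.0279  0.072   0.0342] rot err [0.0001 0.0003 0.0017]
edge in lip frame x -7.70548528069844 y -0.4151769897883177 to 22mm [29.6286 -2.1754]
```

Request:
move_arm([
  {"gripper": 1,"dp": [0.5,-0.04,0],"angular": [0,0,0]},
  {"gripper": 1,"dp": [0.5,-0.04,0],"angular": [0,0,0]},
  {"gripper": 1,"dp": [0.5,-0.04,0],"angular": [0,0,0]},
  {"gripper": 1,"dp": [0.3,-0.03,0],"angular": [0,0,0]},
  {"gripper": 1,"dp": [0,0,0],"angular": [0,0,0]},
])

```text
t: 8.15
ee_pos: [532.9, -184.5, 61.0]
tcp_rot: [1.274, 1.166, -1.274]
ft_force: [-0.1, 0.3, -2.2]
opening: 9.0
```

```bash
python3 st.py; python3 - <<'E'
from h import *
from cell import camera
for n in("scene","top"):
    c=camera(n);pickle.dump(c,open(n+"5.pkl","wb"))
crop(load("scene5"),190,110,330,240,5,"s5.png");crop(load("top5"),330,110,440,230,6,"t5.png")
E
```

```text
8.15 [ 532.8869 -184.4694   61.0261] 9.049484465810337 F [-0.1366  0.2502 -2.2082] M [0.0047 0.0327 0.0512] rot err [-0.     -0.      0.0015]
edge in lip frame x 9.635747633119578 y -0.2774657618360676 to 22mm [12.3414 -0.8012]
```

View pics/s5.png

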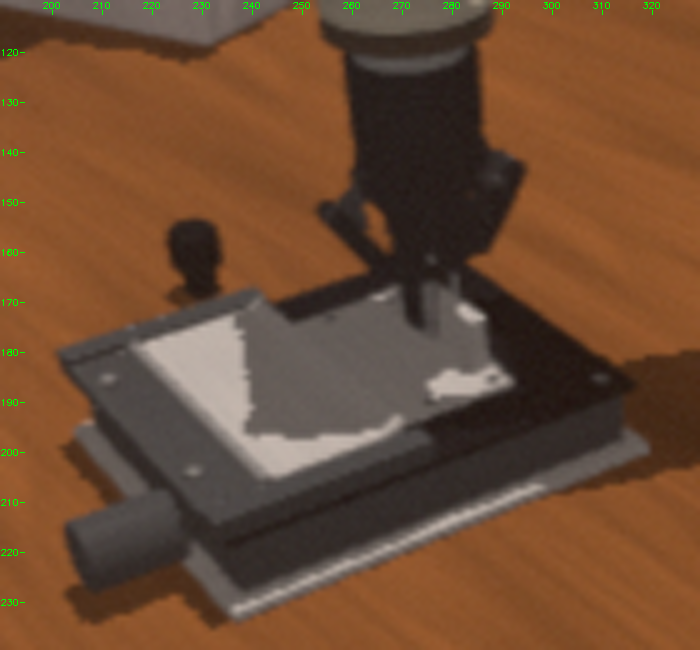

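View pics/t5.png

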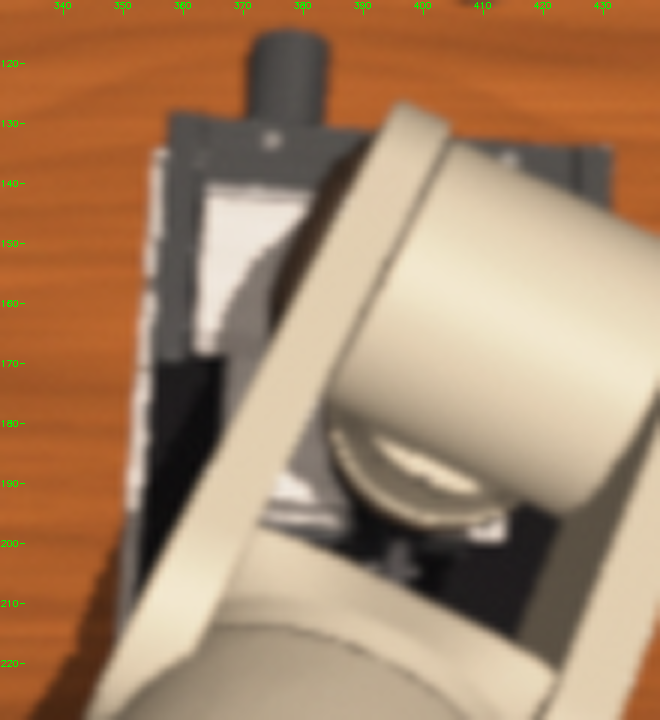

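The strip's edge is entering under the lip with no contact force, and the cover hasn't moved.

Request:
move_arm([
  {"gripper": 1,"dp": [0.4,-0.03,0],"angular": [0,0,0]},
  {"gripper": 1,"dp": [0.4,-0.03,0],"angular": [0,0,0]},
  {"gripper": 1,"dp": [0.4,-0.03,0],"angular": [0,0,0]},
  {"gripper": 1,"dp": [0.1,0,0],"angular": [0,0,0]},
  {"gripper": 1,"dp": [0,0,0],"angular": [0,0,0]},
])

```text
t: 8.67
ee_pos: [545.7, -185.3, 61.0]
tcp_rot: [1.274, 1.166, -1.274]
ft_force: [-0.2, -0.0, -1.7]
opening: 9.1
```

```bash
python3 st.py
```

```text
8.6667 [ 545.6518 -185.3233   61.0432] 9.139449655838312 F [-0.1694 -0.043  -1.6761] M [-0.0268  0.0316 -0.0637] rot err [-0.     -0.0001  0.0016]
edge in lip frame x 22.426476340472135 y -0.015486772325819055 to 22mm [-0.4235  0.0526]
```

Request:
move_arm([
  {"gripper": 1,"dp": [0,0,-0.05],"angular": [0,0,0]},
  {"gripper": 1,"dp": [0,0,-0.05],"angular": [0,0,0]},
  {"gripper": 1,"dp": [0,0,-0.03],"angular": [0,0,0]},
  {"gripper": 1,"dp": [0,0,0],"angular": [0,0,0]},
  {"gripper": 1,"dp": [0,0,0],"angular": [0,0,0]},
])

```text
t: 9.08
ee_pos: [545.3, -185.3, 59.8]
tcp_rot: [1.274, 1.166, -1.275]
ft_force: [0.1, -0.7, -1.8]
opening: 8.9
```

```bash
python3 st.py
```

```text
9.0833 [ 545.2625 -185.3276   59.7958] 8.90162643260895 F [ 0.0541 -0.7195 -1.8259] M [ 0.0428  0.1682 -0.013 ] rot err [-0.     -0.0001  0.0018]
edge in lip frame x 22.03902900742324 y -0.053703953228599784 to 22mm [-0.0342  0.0569]
```

Request:
move_arm([
  {"gripper": 1,"dp": [0,0,-0.02],"angular": [0,0,0]},
  {"gripper": 1,"dp": [0,0,0],"angular": [0,0,0]},
  {"gripper": 1,"dp": [0,0,0],"angular": [0,0,0]},
])

```text
t: 9.33
ee_pos: [545.3, -185.3, 59.8]
tcp_rot: [1.274, 1.166, -1.275]
ft_force: [-2.4, 0.3, 3.6]
opening: 8.9
```

Request:
move_arm([
  {"gripper": 1,"dp": [0,0,-0.02],"angular": [0,0,0]},
  {"gripper": 1,"dp": [0,0,0],"angular": [0,0,0]},
  {"gripper": 1,"dp": [0,0,0],"angular": [0,0,0]},
])

```text
t: 9.58
ee_pos: [545.4, -185.4, 59.8]
tcp_rot: [1.274, 1.166, -1.274]
ft_force: [-4.6, 1.6, 6.5]
opening: 9.0
```

```bash
python3 st.py
```

```text
9.5833 [ 545.3518 -185.3603   59.8046] 8.965390186867992 F [-4.6239  1.5565  6.4503] M [0.2619 0.6724 0.0014] rot err [0.0002 0.0001 0.0017]
edge in lip frame x 22.130863634924197 y -0.07854422739289876 to 22mm [-0.1235  0.0897]
```

Request:
move_arm([
  {"gripper": 1,"dp": [0,0,-0.01],"angular": [0,0,0]},
  {"gripper": 1,"dp": [0,0,0],"angular": [0,0,0]},
  {"gripper": 1,"dp": [0,0,0],"angular": [0,0,0]},
  {"gripper": 1,"dp": [0,0,0],"angular": [0,0,0]},
  {"gripper": 1,"dp": [0,0,0],"angular": [0,0,0]},
])

```text
t: 10.0
ee_pos: [545.3, -185.3, 59.8]
tcp_rot: [1.274, 1.166, -1.274]
ft_force: [-4.8, 1.9, 9.6]
opening: 9.0
```

```bash
python3 st.py; python3 - <<'E'
from h import *
from cell import camera,monitor
for n in("scene","top"):
    c=camera(n);pickle.dump(c,open(n+"6.pkl","wb"))
crop(load("scene6"),190,110,330,240,5,"s6.png");crop(load("top6"),330,110,440,230,6,"t6.png")
T=monitor.get_state()["ee_pos"];u=np.array([np.cos(YD),np.sin(YD),0]);w=np.array([-u[1],u[0],0])
print(monitor.get_state()["ft_force"])
for n in("scene6","top6"):
    c=load(n);print(n,"rear corners", [proj(c,np.r_[T[:2],54]-8*u+w*b).round(1).tolist() for b in(-70,70)],"side at lip",[proj(c,np.r_[T[:2],54]+60*u+w*b).round(1).tolist() for b in(-70,70)],"riptop",[proj(c,np.r_[T[:2],88]+w*b).round(1).tolist() for b in(-50,50)])
# cover quad drift between first and last scene images
a=load("scene0")["pixels"].astype(int);b=load("scene6")["pixels"].astype(int)
E
```

```text
10.0 [ 545.3359 -185.3302   59.7814] 9.030334497981622 F [-4.7685  1.9391  9.6413] M [ 0.3028  0.8135 -0.0581] rot err [0.0001 0.0001 0.0017]
edge in lip frame x 22.112356756820773 y -0.049939367067829504 to 22mm [-0.1076  0.0595]
[-4.66146997  2.35296052  8.68250015]
scene6 rear corners [[265.0, 169.5], [288.4, 187.8]] side at lip [[245.4, 176.0], [267.7, 195.6]] riptop [[264.7, 162.9], [281.5, 175.7]]
top6 rear corners [[414.1, 196.2], [366.6, 192.1]] side at lip [[415.1, 173.9], [368.2, 169.9]] riptop [[409.8, 190.6], [374.9, 187.6]]
```

View pics/s6.png

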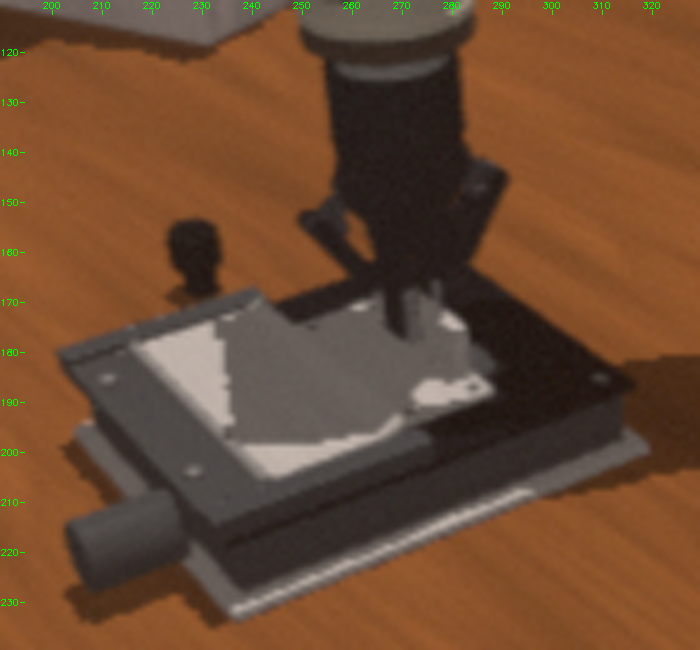

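View pics/t6.png

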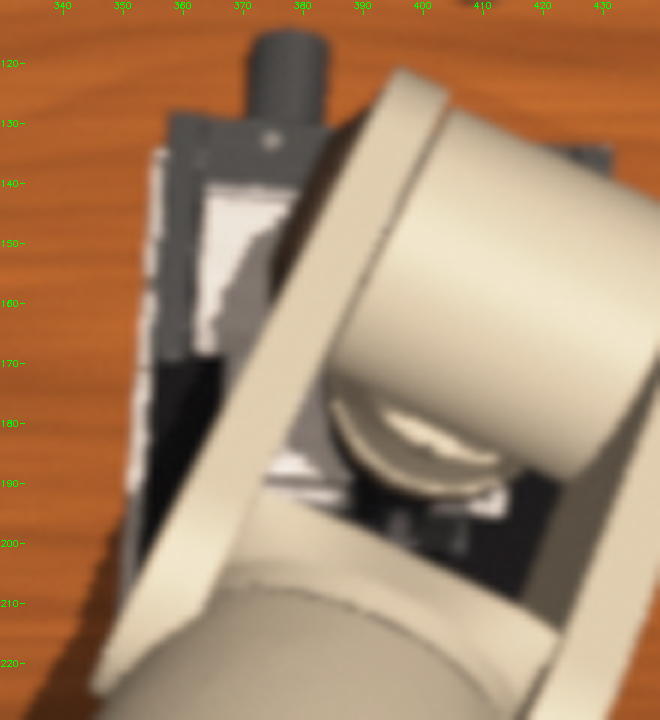

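Request:
move_arm([
  {"gripper": 1,"dp": [0,0,0],"angular": [0,0,0]},
  {"gripper": 1,"dp": [0,0,0],"angular": [0,0,0]},
  {"gripper": 1,"dp": [0,0,0],"angular": [0,0,0]},
  {"gripper": 1,"dp": [0,0,0],"angular": [0,0,0]},
  {"gripper": 1,"dp": [0,0,0],"angular": [0,0,0]},
])

```text
t: 10.52
ee_pos: [545.3, -185.4, 59.8]
tcp_rot: [1.274, 1.166, -1.274]
ft_force: [-5.1, 1.9, 8.0]
opening: 9.3
```

```bash
python3 st.py; python3 - <<'E'
from h import *
a=load("scene0");b=load("scene6")
for n,p,q in(("cover left side",(215,179),(238,172)),("cover hinge side",(214,180),(243,205)),("objective",(316,262),(316,272)),("oil",(355,285),(355,295))):
    for c in(a,b):
        l=edge(c,p,q,half=3); print(n,l[0].round(2),l[1].round(3))
d=np.abs(a["pixels"].astype(int)-b["pixels"]).max(2)
print("bystander diff: obj",d[262:282,316:330].mean(),"oil",d[270:298,354:370].mean(),"box",d[300:360,418:492].mean(),"eyepiece",d[153:168,223:235].mean())
E
```

```text
10.5167 [ 545.3466 -185.3771   59.7914] 9.297571274937697 F [-5.0847  1.8815  7.9777] M [0.2505 0.8176 0.0186] rot err [0.0002 0.0001 0.0017]
edge in lip frame x 22.12712119983056 y -0.09572780667138774 to 22mm [-0.1183  0.1064]
cover left side [226.46 175.38] [ 0.953 -0.302]
cover left side [226.92 175.19] [ 0.951 -0.309]
cover hinge side [227.22 190.25] [0.705 0.709]
cover hinge side [228.48 191.69] [0.697 0.717]
objective [316.72 267.62] [ 0.478 -0.879]
objective [317.2  267.06] [ 0.4   -0.917]
oil [355.55 290.23] [ 0.541 -0.841]
oil [355.28 289.9 ] [ 0.599 -0.801]
bystander diff: obj 3.1535714285714285 oil 5.183035714285714 box 4.074549549549549 eyepiece 3.161111111111111
```

```bash
python3 -c "
from cell import ctrl
print(ctrl.sign_off())"
```

```text
the job is handed in; nothing more can be done
None
```

I gripped the middle-sized strip by its rib and carried it over to the deck. I touched down in front of the lip, lifted 1 mm, slid it square under the cover, pressed it down and handed the job in at about 10.5 s. Sign-off gives no verdict, so the checks below are my own.

**Position:** from the arm's pose, the thin edge is about 22 mm behind the lip, centred to within 1 mm and square to about 0.002 rad. The rear corners of the strip in both pictures agree with that to within 1 px (2–3 mm). The two cameras disagreed by about 4 mm in absolute x, for the strip and the deck alike, so I averaged them. The edge itself is hidden under the cover.

**Press and grip:** the last wrist readings were 8–9.6 N upward. With the strip's roughly 2 N weight, that means about 10–11 N on the deck. There is also a steady sideways force of about 5 N. The fingers still hold the rib, at about 9 mm opening and 60 N grip.

**Cover and bystanders:** no extra force showed while sliding in. The cover's edges stayed within about 2 px of the first picture, where shadows blur the fit, so I judged it still down; I had no direct reading of its angle. The four bystanders showed no visible change.

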